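# Re-zero the photometer: sort the swapped sample vials

## Task

The sample vials, told apart by the coloured disc on the cap, have been put back in the wrong wells. Seat the blank (white disc) in the photometer's funnel-mouthed well for re-zeroing and return the red, blue and gold vials to the holders of their own colour, each fully down in its well; the bare aluminium holder is free for parking a vial on the way. Keep every vial upright and leave the conical flask behind them where it stands.

Things in the scene. Friction and masses are not known exactly. Their poses are not given: they have to be found in the camera images.
- vial_red: Glass sample vial, black ribbed cap with a red disc on top, pink contents. 60 mm tall: body 24 mm diameter, cap 26 mm from 44 to 58 mm height, disc to 60 mm. About 30 g. Origin: centre of the underside, z up the vial. Seated in a well it stands 24 mm proud of the rim. Starts in a wrong well; belongs in holder_red.
- vial_blue: The same kind of vial with a blue disc on its black cap, clear contents. Same sizes and origin. It starts in a wrong well and belongs in holder_blue.
- vial_gold: The same kind of vial with a golden-yellow disc on its black cap, pale contents. Same sizes and origin. It starts in a wrong well and belongs in holder_gold.
- vial_white: The same kind of vial with a white disc on its black cap: the blank. Same sizes and origin. It starts in a wrong well and belongs in the photometer.
- holder_red: Fixed round holder, red anodised aluminium, 60 mm diameter, 40 mm tall. Four stand 68 mm apart in a row, in varying order, in a grey tray (80 x 290 mm, 24 mm high). Origin: underside, on the well's axis, 18 mm above the bench; y along the row, x across it. Well floor 4 mm, rim 40 mm above the origin; bore 27.6 mm, coned over the top 13 mm to 44 mm.
- holder_blue: The same holder in blue anodised aluminium. Same sizes, origin and axes.
- holder_gold: The same holder in gold anodised aluminium. Same sizes, origin and axes.
- holder_bare: The same holder in bare silver aluminium. Same sizes, origin and axes. Its well is empty at the start and at the end: the free spot.
- photometer: Fixed bench photometer, white housing 172 x 112 mm: display console (x -126 to -42 mm, top 52 mm above the bench) and a black turret, 72 mm diameter, with the cell well. Origin: on the well's axis at bench height, x from console to turret. Well floor 22 mm, funnel rim 58 mm above it; bore 27.6 mm, coned over the top 13 mm to 44 mm. Holds a vial at the start.
- flask: Small conical glass flask, empty, 55 mm diameter at the foot, 87 mm tall, standing loose on the bench beyond the work; origin at the centre of its underside. A bystander: not to be moved.
Things that resemble listed ones, but are neither listed nor needed, are in the scene too. Of the things like the vial_blue, leave any that is green or purple; of the rest the larger one is meant.

How it is judged:
By the outcome, as a careful person would: the job done as asked, in the order asked, and still so for the second after the job is handed in, with the robot touching nothing.
It also fails if it takes over 120 s, if anything falls off the work surface, if the arm or the gripper's body presses on something with over 40 N, if the wrist force passes 120 N, or if a joint passes its speed limit or range.

## Robot

A 6-joint arm with a two-finger parallel gripper is mounted at the origin on a cart in front of the work surface, level with it; the furniture and walls round the work are solid. World frame = base frame: x ahead of the robot, y to its left, z up, the work surface at z = 0. Lengths are in m, angles in rad, forces in N, time in s.
With the tool pointing down it reaches from about 0.4 to 0.825 m from the base axis. Payload 7 kg.
Tool frame: the origin (TCP) lies between the finger pads; the fingertips stand 25 mm ahead of it and the grasp point (between the pads) lies 6 mm ahead of it; z points along the fingers, y is the line along which they close (so a half turn about z gives the same grasp; the last joint's range is limited). The gripper opens to 85 mm and grips with 20 to 120 N. Pads are 22 mm wide; open, the fingers measure 114 mm over their backs; the gripper's body (76 mm by 85 mm) begins 54 mm behind the grasp point. The pads swing forward as they close: fully open they stand 13 mm farther back than shut.
Start: joints at [-0.829, 0.359, 0.012, 0, -1.224, -0.288], TCP at [0.296, -0.607, 0.256] pointing down, gripper open.
Joint ranges: [-3.07, 3.07], [-1.43, 2.12], [-1.02, 1.25], [-3.03, 1.67], [-3.05, -0], [-3.03, 3.03]. Speed limits (rad/s): [2.39, 2.39, 3.01, 3.14, 3.14, 3.14].

## Interface

Orientations are given as a rotation vector (axis times angle).
In Python, from rig import * gives the robot as it stands. The module is installed in compiled form; this text tells all that it offers.
- The arm moves only by the tool move_arm, never from a script. Its argument "commands" is a list that holds one entry, the list of rows, each a list of 5 numbers: the finger opening in cm, from 0 to 8.54, then the shift along the tool's x, y, z in cm, then the turn about the tool's z in rad. In form: [[[gripper, x, y, z, yaw], ...]]. A call has 1 to 12 rows; each row is the pose to reach, as a shift and turn from the pose commanded when the call began, along the tool's axes at that moment; what a row does not reach only later rows make up. A row lasts 1/8 s, in which the tool goes at most 62.5 mm and 10.7 degrees, less where a joint would pass 70% of its speed; a pose out of reach is approached as far as the arm can. A call with a gripper value outside its range is refused whole. The fingers move at their own pace and stop on an object; "squeeze" is the grip in N (left out, the last holds). Time passes only in rows, so rows that repeat a pose let the fingers close. It gives the time, the measured TCP pose, the force, the opening and the grip force at its end, in the units of the state.
- state(): the state, without advancing time (a new reading comes with each control period).
- capture(name): name is "scene" or "top" or "wrist"; returns the picture (384x512x3 uint8, blue, green, red); there is no depth.
- camera_model(name): a dict with "vfov" (degrees; the focal length in pixels is half the picture's height over the tangent of half this angle, whatever the lens; pixels are square), "cx", "cy" (the principal point, pixels), "rvec" (rotation vector, rad) and "tvec" (3), from world to camera coordinates, as OpenCV has them; the wrist camera has in their place "hand_eye" (4x4, takes a point from camera to tool coordinates, whose origin is the TCP and whose axes are the flange's). Camera axes: x right, y down, z forward; pixel columns grow to the right and rows downward; lengths in m; the calibration is good to about 2 mm. A picture is of the moment at which its call begins: read the wrist's pose just before it. camera_model takes no time and is no camera call.
- hand_in(): hands the job in; it is judged then, once.
The state is a dict: "t": time; "q": joint angles; "dq": joint speeds; "effort": joint torques, N m; "ee_pos": TCP position; "ee_rot": TCP orientation; "ft_force": force on the tool from outside, world axes, zero at the start; "ft_torque": the same for the moment, N m; "grip_width": finger opening in m; "grip_force": force on a finger pad.
Only numpy, scipy, OpenCV 4.12 (cv2) and the standard library are available. Lean on these libraries where they do the work, as an engineer would, in place of code of your own. Each camera call takes 0.05 s, during which the arm holds its last target. There are 200 camera calls.

## Working session

There is one attempt and no reset: what is moved stays moved. The work goes in short steps, Python scripts to look and compute and a tool call to move; the robot and the scene stay as the last step left them, time stands still between calls to the robot, and variables do not carry over. Pictures are saved under pics/ and viewed, at most 14 in all, crops included, and the job is handed in when it is done.

Besides the shell and the picture viewer there is one more tool, called after "Request:" by a JSON object that holds its "fn" and its "kwargs". move_arm: Moves the arm, as the interface text tells. Its arguments: {"type":"object","properties":{"commands":{"type":"array"},"squeeze":{"type":"number"}},"required":["commands"]}

```bash
mkdir -p pics
python3 - <<'E'
from rig import *
import cv2
for n in("scene","top"):
    cv2.imwrite(f"pics/{n}0.png",capture(n)); print(n,camera_model(n))
print(camera_model("wrist")); s=state(); print(s)
E
```

```text
scene {'vfov': 50.2494454940005, 'cx': 255.85086790550048, 'cy': 195.76105205092443, 'rvec': array([ 0.92438029, -2.35584719,  1.23964275]), 'tvec': array([0.3710919 , 0.28426755, 0.69915885])}
top {'vfov': 56.98494710018072, 'cx': 255.09879448479208, 'cy': 188.5624916115516, 'rvec': array([ 2.14609507, -2.11238895,  0.18616727]), 'tvec': array([-0.06517125,  0.53146999,  0.81056235])}
{'vfov': 67.57216249577027, 'cx': 255.9302402171833, 'cy': 190.76932318709612, 'hand_eye': array([[ 5.95910055e-04, -9.62550105e-01, -2.71103192e-01,
         7.03196092e-02],
       [ 9.99999408e-01,  8.20342848e-04, -7.14530106e-04,
        -6.71472023e-05],
       [ 9.10168593e-04, -2.71102606e-01,  9.62550024e-01,
        -1.18407808e-01],
       [ 0.00000000e+00,  0.00000000e+00,  0.00000000e+00,
         1.00000000e+00]])}
{'t': 0.1, 'q': array([-8.28887859e-01,  3.59327631e-01,  1.11698301e-02, -3.33151175e-04,
       -1.22411210e+00, -2.88115348e-01]), 'dq': array([-7.66454407e-05, -1.85492578e-03,  6.46630392e-04,  8.90656735e-04,
        1.94874306e-03, -1.30914308e-04]), 'effort': array([ 1.84885193e-04, -5.84765053e+01,  2.94109672e+01,  6.95449680e+00,
       -3.21209263e-03,  9.49361379e-06]), 'ee_pos': array([ 0.29572934, -0.60633288,  0.25545334]), 'ee_rot': array([ 7.06440367e-01, -3.06066889e+00, -2.25646424e-03]), 'ft_force': array([ 1.18188151, -0.40374063, -0.26477138]), 'ft_torque': array([-0.00517234,  0.01027227,  0.00421619]), 'grip_force': 0.0, 'grip_width': 0.08566718436438486}
```

View pics/top0.png

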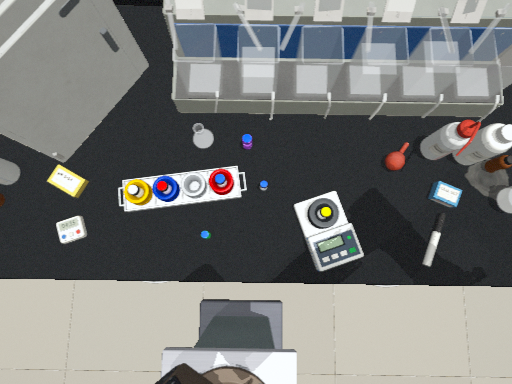

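View pics/scene0.png

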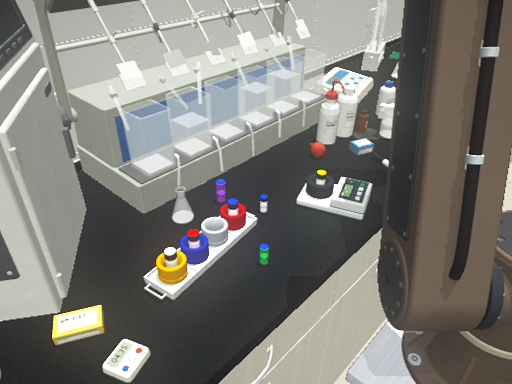

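The top view shows white in the gold holder (138,190), red in the blue holder (163,187), bare empty (193,184), blue in the red holder (220,180) and gold in the photometer (326,212). The lookalikes are at (247,140), (264,185) and (205,235), and the flask is at (203,135). The scene view agrees.

```bash
cat > h.py <<'E'
import numpy as np, cv2
from scipy.spatial.transform import Rotation as R
from rig import *
def ray(name,uv,s=None):
    m=camera_model(name); f=192/np.tan(np.radians(m["vfov"])/2)
    d=np.array([(uv[0]-m["cx"])/f,(uv[1]-m["cy"])/f,1])
    if name=="wrist":
        H=m["hand_eye"]; A=R.from_rotvec(s["ee_rot"]).as_matrix()
        return A@H[:3,3]+s["ee_pos"],A@H[:3,:3]@d
    A=R.from_rotvec(m["rvec"]).as_matrix()
    return -A.T@m["tvec"],A.T@d
def at_z(name,uv,z,s=None):
    o,d=ray(name,uv,s); return (o+d*(z-o[2])/d[2])[:2]
def disc(img,col,uv,r=9):
    """centroid of the disc colour near uv"""
    hsv=cv2.cvtColor(img,cv2.COLOR_BGR2HSV).astype(int); h,s,v=hsv[...,0],hsv[...,1],hsv[...,2]
    m={"red":((h<8)|(h>172))&(s>140)&(v>90),"blue":(abs(h-112)<12)&(s>120)&(v>90),
       "gold":(abs(h-27)<8)&(s>140)&(v>120),"white":(s<50)&(v>170)}[col]
    y,x=np.mgrid[:img.shape[0],:img.shape[1]]
    m=(m&((x-uv[0])**2+(y-uv[1])**2<r*r)).astype(np.uint8)
    n,l,st,c=cv2.connectedComponentsWithStats(m)
    if n<2: return None
    k=1+np.argmax(st[1:,4]); return c[k],st[k,4]
def to_tool(xy,s):
    A=R.from_rotvec(s["ee_rot"]).as_matrix()
    return (A.T@np.r_[np.array(xy)-s["ee_pos"][:2],0])*100
E
python3 - <<'E'
from h import *
T=cv2.imread("pics/top0.png")
big=np.hstack([cv2.resize(T[155:240,110:260],None,fx=4,fy=4,interpolation=cv2.INTER_CUBIC)])
cv2.imwrite("pics/crop.png",big)
for c,uv in dict(white=(136,190),red=(162,186),blue=(220,180),gold=(326,212)).items():
    d=disc(T,c,uv,7); print(c,d,at_z("top",d[0],.082))
print("flask",at_z("top",(204,139),0))
print(R.from_rotvec(state()["ee_rot"]).as_matrix().round(3))
E
```

```text
white (array([133.15254237, 189.06779661]), np.int32(59)) [0.52050308 0.22619005]
red (array([161.90410959, 185.46575342]), np.int32(73)) [0.53006011 0.15999011]
blue (array([219.58974359, 178.20512821]), np.int32(78)) [0.54942183 0.02643315]
gold (array([325.5952381 , 211.32142857]), np.int32(84)) [ 0.47568678 -0.21953382]
flask [0.67057685 0.07943916]
[[-0.899 -0.438 -0.001]
 [-0.438  0.899  0.001]
 [ 0.     0.002 -1.   ]]
```

View pics/crop.png

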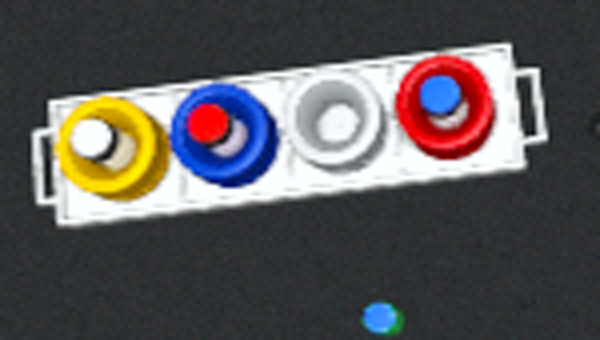

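Request:
{"fn": "move_arm", "kwargs": {"commands": [[[5,-33.1,26.9,0,0.31],[5,-33.1,26.9,0,0.31],[5,-33.1,26.9,0,0.31],[5,-33.1,26.9,0,0.31],[5,-33.1,26.9,0,0.31],[5,-33.1,26.9,0,0.31],[5,-33.1,26.9,0,0.31],[5,-33.1,26.9,0,0.31],[5,-33.1,26.9,0,0.31],[5,-33.1,26.9,0,0.31],[5,-33.1,26.9,0,0.31]]], "squeeze": 40}}

```text
t: 1.48
ee_pos: [0.4749, -0.2208, 0.2562]
ee_rot: [0.223, -3.133, -0.0]
ft_force: [0.6, -0.1, -0.9]
grip_width: 0.0495
grip_force: 0.0
```

Run:
```python
from h import *
s=state(); W=capture("wrist"); cv2.imwrite("pics/w1.png",W)
print(s["t"],s["ee_pos"],s["q"].round(2),s["grip_width"],R.from_rotvec(s["ee_rot"]).as_matrix().round(3))
d=disc(W,"gold",(256,190),150); print(d, at_z("wrist",d[0],.082,s))
```

```text
1.475 [ 0.47493984 -0.22075298  0.25618249] [-0.06  0.11 -0.32 -0.   -1.14 -1.37] 0.04950975283361286 [[-0.99  -0.141 -0.   ]
 [-0.141  0.99   0.   ]
 [ 0.     0.    -1.   ]]
(array([258.        , 181.38277512]), np.int32(209)) [ 0.47671403 -0.21908058]
```

View pics/w1.png

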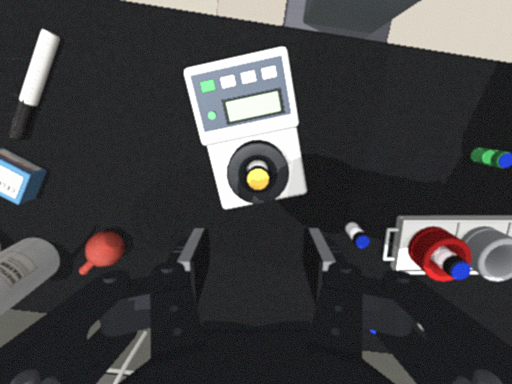

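The gold disc is at (258,181) in the wrist view, between the open fingers. Its position agrees with the top camera to about 1 mm, so I'll descend and grasp.

Request:
{"fn": "move_arm", "kwargs": {"commands": [[[5,-0.15,0.12,6,0],[5,-0.15,0.12,11,0],[5,-0.15,0.12,14,0],[5,-0.15,0.12,16,0],[5,-0.15,0.12,17,0],[5,-0.15,0.12,17.1,0],[5,-0.15,0.12,17.1,0],[3,-0.15,0.12,17.1,0],[2,-0.15,0.12,17.1,0],[2,-0.15,0.12,17.1,0],[2,-0.15,0.12,17.1,0],[2,-0.15,0.12,17.1,0]]], "squeeze": 40}}

```text
t: 3.02
ee_pos: [0.4774, -0.2185, 0.0862]
ee_rot: [-0.226, 3.132, -0.001]
ft_force: [0.1, 0.2, 6.9]
grip_width: 0.0232
grip_force: 39.3
```

Request:
{"fn": "move_arm", "kwargs": {"commands": [[[2,0,0,-2,0],[2,0,0,-5,0],[2,0,0,-8,0],[2,0,0,-10,0],[2,0,0,-10,0]]]}}

```text
t: 3.65
ee_pos: [0.4776, -0.2185, 0.1869]
ee_rot: [-0.226, 3.13, -0.001]
ft_force: [0.5, 0.6, -0.4]
grip_width: 0.0231
grip_force: 39.5
```

Run:
```python
from h import *
s=state(); W=capture("wrist"); S=capture("scene")
print(s["t"],s["ee_pos"],s["grip_width"],s["grip_force"],s["ft_force"])
cv2.imwrite("pics/w2.png",np.hstack([W[180:384,100:400],cv2.resize(S[120:222,250:400],None,fx=2,fy=2)]))
```

```text
3.65 [ 0.47759252 -0.21845157  0.18685485] 0.02314513019805779 39.494123256165494 [ 0.53453908  0.5532928  -0.37453422]
```

View pics/w2.png

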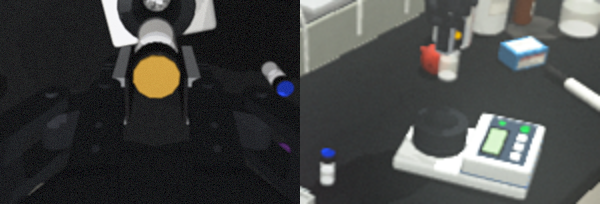

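The gold vial is held upright between the pads, with its disc at about (257,257) in the full wrist frame. The photometer well is now empty.

Request:
{"fn": "move_arm", "kwargs": {"commands": [[[2,-1.7,5,0,0],[2,-3.5,10,0,0],[2,-5.3,15,0,0],[2,-7.1,20,0,0],[2,-8.9,25,0,0],[2,-10,28,0,0],[2,-10.6,30,0,0],[2,-10.6,30,0,0],[2,-10.6,30,0,0],[2,-10.6,30,0,0]]]}}

```text
t: 5.0
ee_pos: [0.5385, 0.0927, 0.1852]
ee_rot: [0.224, -3.133, 0.0]
ft_force: [0.6, 0.1, -0.4]
grip_width: 0.0231
grip_force: 39.5
```

Run:
```python
from h import *
s=state(); W=capture("wrist"); cv2.imwrite("pics/w3.png",W)
print(s["t"],s["ee_pos"],s["ee_rot"])
d=disc(W,"gold",(257,257),40); print("held",d,to_tool(at_z("wrist",d[0],s["ee_pos"][2]-.0042,s),s))
```

```text
5.0 [0.53845924 0.0927271  0.18524688] [ 2.23828865e-01 -3.13337544e+00  8.27603351e-05]
held (array([256.05341447, 256.11899932]), np.int32(1479)) [ 3.44724378e-01 -5.23336398e-02  8.32620689e-05]
```

View pics/w3.png

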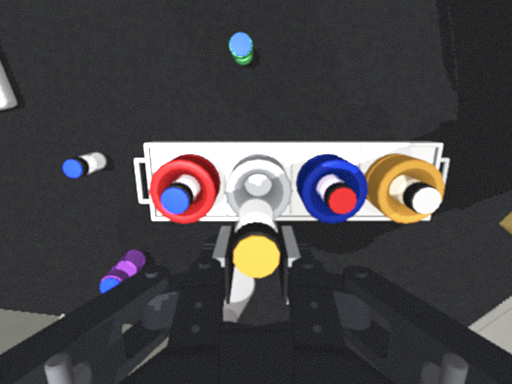

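Seen from above the bare holder, the well is at (258,187) and the gold vial hangs upright with its disc at (256,256). The blue, red and white discs are at (176,201), (342,201) and (427,201).

Run:
```python
from h import *
s=state(); W=cv2.imread("pics/w3.png")
P={}
for c,uv in dict(blue=(176,201),red=(342,201),white=(427,201)).items():
    d=disc(W,c,uv,17); P[c]=at_z("wrist",d[0],.082,s); print(c,d,P[c])
b,r,w=P["blue"],P["red"],P["white"]
u=np.linalg.norm
print(u(r-b)/2,u(w-r),np.degrees(np.arctan2(*(w-b)[::-1])))
bare=((b+r)/2+(w-b)/3+b)/2; print("bare",bare,to_tool(bare,s))
```

```text
blue (array([174.9982699 , 199.65570934]), np.int32(578)) [0.54778428 0.02715071]
red (array([341.74611399, 199.78929188]), np.int32(579)) [0.52857838 0.16084865]
white (array([426.34752981, 200.29642249]), np.int32(587)) [0.5192031  0.22873592]
0.06753518543926484 0.0685315831277953 98.06973365855556
bare [0.53821928 0.09417273] [1.05594075e-02 1.43026902e-01 6.40949583e-06]
```

Request:
{"fn": "move_arm", "kwargs": {"commands": [[[2,-0.15,0.1,3,0],[2,-0.15,0.1,5,0],[2,-0.15,0.1,6,0],[2,-0.15,0.1,7,0],[2,-0.15,0.1,7.8,0],[2,-0.15,0.1,7.8,0]]]}}

```text
t: 5.8
ee_pos: [0.5399, 0.0948, 0.107]
ee_rot: [0.226, -3.133, 0.0]
ft_force: [-0.1, 0.2, -0.1]
grip_width: 0.0229
grip_force: 39.5
```

Request:
{"fn": "move_arm", "kwargs": {"commands": [[[2,0,0,0.7,0],[2,0,0,1.4,0],[2,0,0,2.0,0],[2,0,0,2.1,0],[2,0,0,2.1,0]]]}}

```text
t: 6.42
ee_pos: [0.54, 0.0949, 0.0863]
ee_rot: [0.226, -3.133, 0.0]
ft_force: [0.2, -0.7, -0.1]
grip_width: 0.0231
grip_force: 39.6
```

Request:
{"fn": "move_arm", "kwargs": {"commands": [[[2,0,0,0.1,0],[5,0,0,0.1,0],[5,0,0,0.1,0],[5,0,0,0.1,0],[5,0,0,-2,0],[5,0,0,-5,0],[5,0,5,-6,0],[5,0,10,-6,0],[5,0,13.6,-6,0],[5,0,13.6,-6,0],[5,0,13.6,-6,0]]]}}

```text
t: 7.8
ee_pos: [0.5202, 0.2293, 0.146]
ee_rot: [0.226, -3.133, 0.001]
ft_force: [-0.3, -0.2, 0.1]
grip_width: 0.0501
grip_force: 0.0
```

Run:
```python
from h import *
s=state(); W=capture("wrist"); cv2.imwrite("pics/w4.png",W)
print(s["t"],s["ee_pos"],s["ee_rot"])
for c,uv in dict(white=(256,220),red=(160,230)).items():
    d=disc(W,c,uv,60);p=at_z("wrist",d[0],.082,s); print(c,d,p,to_tool(p,s))
```

```text
7.8 [0.52022879 0.22926656 0.14600234] [ 2.26270868e-01 -3.13277710e+00  6.21069961e-04]
white (array([255.85433071, 216.10104987]), np.int32(762)) [0.5193329  0.22840415] [ 1.01052248e-01 -7.24715449e-02  9.40332056e-05]
red (array([155.86014851, 215.23267327]), np.int32(808)) [0.52852247 0.16131944] [ 1.55667607e-01 -6.84337003e+00  2.48262699e-03]
```

View pics/w4.png

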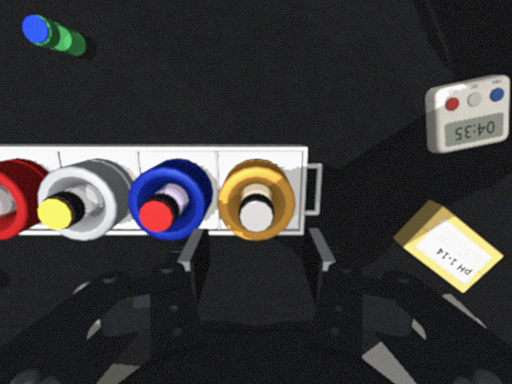

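Gold sits in the bare holder with its disc at (58,212). The white disc is at (256,216), between the open fingers. I'll grasp it.

Request:
{"fn": "move_arm", "kwargs": {"commands": [[[5,0,-0.05,3,0],[5,0,-0.05,5,0],[5,0,-0.05,6,0],[5,0,-0.05,6,0],[3,0,-0.05,6,0],[2,0,-0.05,6,0],[2,0,-0.05,6,0],[2,0,-0.05,6,0],[2,0,-0.05,4,0],[2,0,-0.05,0,0],[2,0,-0.05,-4,0],[2,0,-0.05,-4,0]]]}}

```text
t: 9.35
ee_pos: [0.522, 0.2301, 0.1898]
ee_rot: [-0.226, 3.128, 0.006]
ft_force: [0.2, 0.2, -2.2]
grip_width: 0.023
grip_force: 39.5
```

Request:
{"fn": "move_arm", "kwargs": {"commands": [[[2,1.2,-5,0,0],[2,2.4,-10,0,0],[2,3.6,-15,0,0],[2,4.9,-20,0,0],[2,6.1,-25,0,0],[2,7.3,-30,0,0],[2,8.5,-35,0,0],[2,9.7,-40,0,0],[2,10.7,-43.8,0,0],[2,10.7,-43.8,0,0],[2,10.7,-43.8,0,0],[2,10.7,-43.8,0,0]]]}}

```text
t: 10.85
ee_pos: [0.4775, -0.219, 0.1861]
ee_rot: [0.227, -3.133, -0.0]
ft_force: [-0.2, 0.5, -0.7]
grip_width: 0.0235
grip_force: 39.5
```

Run:
```python
from h import *
s=state(); W=capture("wrist"); cv2.imwrite("pics/w5.png",W)
print(s["t"],s["ee_pos"],s["ee_rot"],to_tool((.4776,-.2185),s))
d=disc(W,"white",(256,256),25);print(d,to_tool(at_z("wrist",d[0],s["ee_pos"][2]-.0042,s),s))
```

```text
10.85 [ 0.4775172  -0.21896603  0.18608605] [ 2.27328826e-01 -3.13312508e+00 -3.35306908e-04] [-1.49208477e-02  4.49199358e-02  7.10477366e-06]
(array([255.77410274, 257.88599578]), np.int32(1421)) [ 2.51642379e-01 -6.50772759e-02  3.92146780e-05]
```

Request:
{"fn": "move_arm", "kwargs": {"commands": [[[2,0.07,0.04,3,0],[2,0.07,0.04,5,0],[2,0.07,0.04,6,0],[2,0.07,0.04,7,0],[2,0.07,0.04,7.8,0],[2,0.07,0.04,8.5,0],[2,0.07,0.04,9.2,0],[2,0.07,0.04,9.8,0],[2,0.07,0.04,10,0],[2,0.07,0.04,10.05,0]]]}}

```text
t: 12.15
ee_pos: [0.4777, -0.2197, 0.0873]
ee_rot: [-0.227, 3.132, -0.001]
ft_force: [-3.8, 3.3, 18.1]
grip_width: 0.0229
grip_force: 41.2
```

Request:
{"fn": "move_arm", "kwargs": {"commands": [[[2,0,0,-0.1,0],[5,0,0,-0.1,0],[5,0,0,-0.1,0],[5,0,0,-0.1,0],[5,0,0,-2,0],[5,0,0,-5,0],[5,0,0,-7,0],[5,0,0,-7,0],[5,0,0,-7,0]]]}}

```text
t: 13.28
ee_pos: [0.4763, -0.2194, 0.1552]
ee_rot: [0.225, -3.133, -0.001]
ft_force: [-0.1, 0.3, -0.6]
grip_width: 0.0502
grip_force: 0.0
```

Run:
```python
from h import *
s=state(); W=capture("wrist"); S=capture("scene"); T=capture("top")
print(s["t"],s["ee_pos"],s["ee_rot"],to_tool((.4776,-.2185),s))
d=disc(W,"white",(256,216),40);p=at_z("wrist",d[0],.082,s);print(d,p,to_tool(p,s))
T0=cv2.imread("pics/top0.png")
f=lambda I:cv2.resize(I[160:220,290:350],None,fx=4,fy=4)
S0=cv2.imread("pics/scene0.png")
g=lambda I:cv2.resize(I[150:225,280:380],None,fx=3.2,fy=3.2)
cv2.imwrite("pics/w6.png",np.vstack([np.hstack([W[130:370,150:390],g(S)]),np.hstack([f(T),g(S0)])]))
```

```text
13.275 [ 0.47632821 -0.21940722  0.15519444] [ 2.25244864e-01 -3.13288115e+00 -5.54302161e-04] [-1.38849404e-01  7.15949635e-02 -5.45859623e-05]
(array([255.88676471, 210.87352941]), np.int32(680)) [ 0.47497453 -0.2202732 ] [ 1.46363750e-01 -6.63432079e-02  6.11617737e-05]
```

View pics/w6.png

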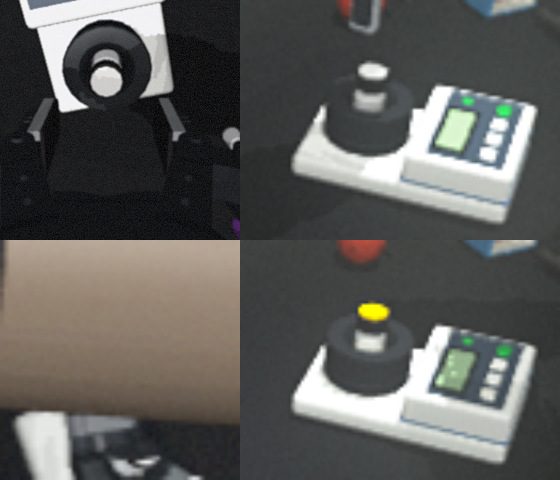

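The white vial stands as proud in the photometer as the gold one did, with its disc at the same height in the scene view, so it is fully seated. Next I'll park blue in the gold holder, so that red, blue and gold can go home in that order.

Request:
{"fn": "move_arm", "kwargs": {"commands": [[[5,-2.2,5,0,0],[5,-4.5,10,0,0],[5,-6.7,15,0,0],[5,-9,20,0,0],[5,-10.5,23.4,0,0],[5,-10.5,23.4,0,0],[5,-10.5,23.4,0,0],[5,-10.5,23.4,0,0]]]}}

```text
t: 14.42
ee_pos: [0.5467, 0.0262, 0.1555]
ee_rot: [0.224, -3.133, 0.0]
ft_force: [-1.0, -0.5, -0.6]
grip_width: 0.0502
grip_force: 0.0
```

```bash
cat > m.py <<'E'
from h import *
import sys
s=state(); W=capture("wrist"); print(s["t"],s["ee_pos"],s["ee_rot"])
z=s["ee_pos"][2]-.0042 if sys.argv[2]=="held" else .082
d=disc(W,sys.argv[1],(256,256 if sys.argv[2]=="held" else 213),30 ); p=at_z("wrist",d[0],z,s); print(d,p,to_tool(p,s))
E
python3 m.py blue seat
```

```text
14.425 [0.54668799 0.02621232 0.15553805] [ 2.24023146e-01 -3.13291921e+00  2.89047853e-04]
(array([257.21468144, 214.28531856]), np.int32(722)) [0.54786778 0.02662595] [-1.22663846e-01  2.41555231e-02 -8.73629148e-05]
```

Request:
{"fn": "move_arm", "kwargs": {"commands": [[[5,-0.2,0.05,4,0],[5,-0.2,0.05,6,0],[5,-0.2,0.05,6.9,0],[5,-0.2,0.05,6.9,0],[3,-0.2,0.05,6.9,0],[2,-0.2,0.05,6.9,0],[2,-0.2,0.05,6.9,0],[2,-0.2,0.05,6.9,0],[2,-0.2,0.05,5,0],[2,-0.2,0.05,1,0],[2,-0.2,0.05,-3,0],[2,-0.2,0.05,-3,0]]]}}

```text
t: 15.98
ee_pos: [0.5508, 0.0285, 0.1893]
ee_rot: [-0.226, 3.127, 0.003]
ft_force: [0.7, -0.2, -0.8]
grip_width: 0.0232
grip_force: 39.5
```

Request:
{"fn": "move_arm", "kwargs": {"commands": [[[2,0,5,0,0],[2,0,10,0,0],[2,0,15,0,0],[2,0,19,0,0],[2,0,20.4,0,0],[2,0,20.4,0,0],[2,0,20.4,0,0],[2,0,20.4,0,0]]]}}

```text
t: 16.98
ee_pos: [0.5199, 0.2288, 0.1857]
ee_rot: [0.224, -3.133, 0.0]
ft_force: [0.9, 1.0, -0.8]
grip_width: 0.0232
grip_force: 39.5
```

```bash
python3 m.py blue held
```

```text
16.975 [0.51988405 0.22879001 0.18573524] [ 2.23786545e-01 -3.13341535e+00  2.14635272e-04]
(array([255.99218241, 258.08664495]), np.int32(1535)) [0.5175783  0.22790118] [ 2.40866121e-01 -5.52126090e-02  5.62151256e-05]
```

Request:
{"fn": "move_arm", "kwargs": {"commands": [[[2,0,0,3,0],[2,0,0,5,0],[2,0,0,6,0],[2,0,0,7,0],[2,0,0,7.8,0],[2,0,0,8.5,0],[2,0,0,9.2,0],[2,0,0,9.8,0],[2,0,0,9.9,0]]]}}

```text
t: 18.15
ee_pos: [0.5206, 0.2301, 0.0879]
ee_rot: [-0.227, 3.132, 0.0]
ft_force: [-3.1, -1.8, 14.2]
grip_width: 0.0234
grip_force: 40.9
```

Request:
{"fn": "move_arm", "kwargs": {"commands": [[[2,0,0,-0.1,0],[5,0,0,-0.1,0],[5,0,0,-0.1,0],[5,0,0,-0.1,0],[5,0,0,-2,0],[5,0,0,-5,0],[5,0,-3,-7,0],[5,0,-6.8,-7,0],[5,0,-6.8,-7,0],[5,0,-6.8,-7,0],[5,0,-6.8,-7,0]]]}}

```text
t: 19.52
ee_pos: [0.5295, 0.1631, 0.1566]
ee_rot: [0.227, -3.133, 0.0]
ft_force: [1.0, -0.5, -0.0]
grip_width: 0.0503
grip_force: 0.0
```

```bash
python3 m.py red seat
python3 - <<'E'
from h import *
s=state();W=capture("wrist");cv2.imwrite("pics/w7.png",W)
d=disc(W,"blue",(355,213),40);p=at_z("wrist",d[0],.082,s);print(d,p)
E
```

```text
19.525 [0.52950191 0.16307047 0.15664332] [ 2.26664680e-01 -3.13328116e+00  1.54840883e-04]
(array([254.4707483 , 210.45034014]), np.int32(735)) [0.52853366 0.16120242] [ 1.22703258e-01 -1.70924394e-01  3.12820892e-05]
(array([349.37215909, 209.95170455]), np.int32(704)) [0.51831572 0.22802383]
```

View pics/w7.png

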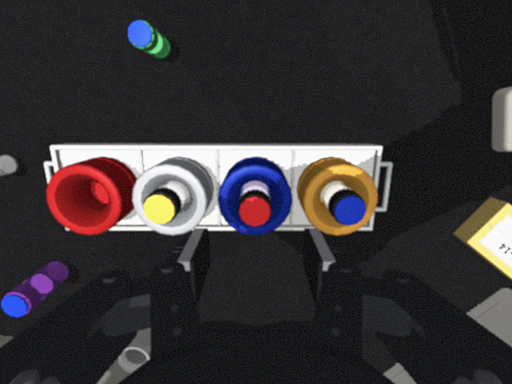

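Blue is seated in the gold holder at (349,210). Red is between the fingers at (254,210), and the red holder is empty.

Request:
{"fn": "move_arm", "kwargs": {"commands": [[[5,0,-0.1,4,0],[5,0,-0.1,6,0],[5,0,-0.1,7,0],[5,0,-0.1,7,0],[3,0,-0.1,7,0],[2,0,-0.1,7,0],[2,0,-0.1,7,0],[2,0,-0.1,7,0],[2,0,-0.1,5,0],[2,0,-0.1,1,0],[2,0,-0.1,-3,0],[2,0,-0.1,-3,0]]]}}

```text
t: 21.12
ee_pos: [0.5312, 0.1624, 0.1903]
ee_rot: [-0.226, 3.128, 0.005]
ft_force: [-0.5, 0.9, -0.9]
grip_width: 0.0232
grip_force: 39.4
```

Request:
{"fn": "move_arm", "kwargs": {"commands": [[[2,0,-5,0,0],[2,0,-10,0,0],[2,0,-13,0,0],[2,0,-13.6,0,0],[2,0,-13.6,0,0],[2,0,-13.6,0,0],[2,0,-13.6,0,0]]]}}

```text
t: 22.0
ee_pos: [0.5491, 0.0277, 0.1867]
ee_rot: [0.227, -3.133, -0.0]
ft_force: [0.5, -0.6, -0.9]
grip_width: 0.0228
grip_force: 39.5
```

```bash
python3 m.py red held
```

```text
22.0 [0.54909523 0.02774335 0.18674457] [ 2.27454459e-01 -3.13329459e+00 -8.92778757e-05]
(array([255.53246753, 257.94935065]), np.int32(1540)) [0.54674993 0.02662621] [ 2.48205923e-01 -7.66704007e-02  7.49082147e-06]
```

Same hold as before, and the position matches blue's pickup point (0.5487, 0.0268) to within 1 mm. Descending.

Request:
{"fn": "move_arm", "kwargs": {"commands": [[[2,0,-0.05,3,0],[2,0,-0.05,5,0],[2,0,-0.05,6,0],[2,0,-0.05,7,0],[2,0,-0.05,7.8,0],[2,0,-0.05,8.5,0],[2,0,-0.05,9.2,0],[2,0,-0.05,9.8,0],[2,0,-0.05,10,0]]]}}

```text
t: 23.18
ee_pos: [0.5503, 0.0265, 0.0879]
ee_rot: [-0.227, 3.131, -0.0]
ft_force: [-4.1, 0.4, 21.3]
grip_width: 0.0229
grip_force: 41.4
```

Request:
{"fn": "move_arm", "kwargs": {"commands": [[[2,0,0,-0.1,0],[5,0,0,-0.1,0],[5,0,0,-0.1,0],[5,0,0,-0.1,0],[5,0,0,-2,0],[5,0,0,-5,0],[5,0,5,-7,0],[5,0,10,-7,0],[5,0,15,-7,0],[5,0,20.4,-7,0],[5,0,20.4,-7,0],[5,0,20.4,-7,0]]]}}

```text
t: 24.68
ee_pos: [0.5197, 0.2283, 0.1565]
ee_rot: [0.227, -3.133, 0.001]
ft_force: [0.6, 0.2, 0.0]
grip_width: 0.05
grip_force: 0.0
```

Request:
{"fn": "move_arm", "kwargs": {"commands": [[[5,0,0,0,0],[5,0,0,0,0]]]}}

```text
t: 24.92
ee_pos: [0.5202, 0.2274, 0.1569]
ee_rot: [-0.223, 3.134, 0.0]
ft_force: [0.5, 0.4, -0.8]
grip_width: 0.05
grip_force: 0.0
```

```bash
python3 m.py blue seat
```

```text
24.925 [0.52021542 0.22736879 0.15686672] [-2.23444828e-01  3.13360604e+00  6.69859642e-05]
(array([258.68194444, 209.62361111]), np.int32(720)) [0.51828808 0.22840521] [ 1.76078123e-01  1.29940487e-01 -5.96872711e-07]
```

Request:
{"fn": "move_arm", "kwargs": {"commands": [[[5,0.06,0.15,4,0],[5,0.06,0.15,6,0],[5,0.06,0.15,7,0],[5,0.06,0.15,7,0],[3,0.06,0.15,7,0],[2,0.06,0.15,7,0],[2,0.06,0.15,7,0],[2,0.06,0.15,7,0],[2,0.06,0.15,5,0],[2,0.06,0.15,1,0],[2,0.06,0.15,-3,0],[2,0.06,0.15,-3,0]]]}}

```text
t: 26.48
ee_pos: [0.5206, 0.2308, 0.1903]
ee_rot: [-0.226, 3.128, 0.006]
ft_force: [-0.2, -0.1, -0.1]
grip_width: 0.0227
grip_force: 39.5
```

Request:
{"fn": "move_arm", "kwargs": {"commands": [[[2,0,-4,0,0],[2,0,-6.8,0,0],[2,0,-6.8,0,0],[2,0,-6.8,0,0],[2,0,-6.8,0,0]]]}}

```text
t: 27.1
ee_pos: [0.5288, 0.163, 0.1865]
ee_rot: [0.227, -3.133, 0.0]
ft_force: [0.2, 0.0, -0.3]
grip_width: 0.0234
grip_force: 39.5
```

```bash
python3 m.py blue held
```

```text
27.1 [0.52883706 0.16303685 0.18652867] [ 2.26666750e-01 -3.13315470e+00  1.01188713e-04]
(array([256.09570312, 258.35416667]), np.int32(1536)) [0.5266636  0.16221559] [ 2.26903625e-01 -4.99864305e-02  5.98533329e-05]
```

Request:
{"fn": "move_arm", "kwargs": {"commands": [[[2,-0.07,-0.07,3,0],[2,-0.07,-0.07,5,0],[2,-0.07,-0.07,6,0],[2,-0.07,-0.07,7,0],[2,-0.07,-0.07,7.8,0],[2,-0.07,-0.07,8.5,0],[2,-0.07,-0.07,9.2,0],[2,-0.07,-0.07,9.8,0],[2,-0.07,-0.07,10,0]]]}}

```text
t: 28.28
ee_pos: [0.5308, 0.162, 0.0878]
ee_rot: [-0.227, 3.131, -0.0]
ft_force: [-3.5, -1.8, 18.4]
grip_width: 0.023
grip_force: 41.3
```

Blue is down. Next, to gold in the bare holder.

Request:
{"fn": "move_arm", "kwargs": {"commands": [[[2,0,0,-0.1,0],[5,0,0,-0.1,0],[5,0,0,-0.1,0],[5,0,0,-0.1,0],[5,0,0,-2,0],[5,0,0,-5,0],[5,0,-3,-7,0],[5,0,-6.8,-7,0],[5,0,-6.8,-7,0],[5,0,-6.8,-7,0],[5,0,-6.8,-7,0]]]}}

```text
t: 29.65
ee_pos: [0.5394, 0.0951, 0.1566]
ee_rot: [0.227, -3.133, 0.0]
ft_force: [0.3, 0.6, -0.4]
grip_width: 0.0502
grip_force: 0.0
```

```bash
python3 m.py gold seat
```

```text
29.65 [0.53942282 0.09510838 0.15663571] [ 2.26658415e-01 -3.13320355e+00  1.27415855e-04]
(array([255.33067093, 209.74440895]), np.int32(626)) [0.53782992 0.09377074] [ 1.76884167e-01 -1.09444683e-01  4.38442042e-05]
```

Request:
{"fn": "move_arm", "kwargs": {"commands": [[[5,0.05,-0.05,4,0],[5,0.05,-0.05,6,0],[5,0.05,-0.05,7,0],[5,0.05,-0.05,7,0],[3,0.05,-0.05,7,0],[2,0.05,-0.05,7,0],[2,0.05,-0.05,7,0],[2,0.05,-0.05,7,0],[2,0.05,-0.05,5,0],[2,0.05,-0.05,1,0],[2,0.05,-0.05,-3,0],[2,0.05,-0.05,-3,0]]]}}

```text
t: 31.2
ee_pos: [0.5407, 0.0946, 0.1903]
ee_rot: [-0.226, 3.127, 0.004]
ft_force: [-0.2, 0.0, -1.3]
grip_width: 0.0228
grip_force: 39.4
```

Request:
{"fn": "move_arm", "kwargs": {"commands": [[[2,0,5,0,0],[2,0,10,0,0],[2,0,13,0,0],[2,0,13.6,0,0],[2,0,13.6,0,0],[2,0,13.6,0,0],[2,0,13.6,0,0]]]}}

```text
t: 32.08
ee_pos: [0.5197, 0.2277, 0.1868]
ee_rot: [0.224, -3.134, 0.0]
ft_force: [0.3, 0.4, 0.3]
grip_width: 0.023
grip_force: 39.5
```

```bash
python3 m.py gold held
```

```text
32.075 [0.51968408 0.22765513 0.1868006 ] [ 2.23876148e-01 -3.13353625e+00  6.96440389e-05]
(array([255.6276738, 256.1671123]), np.int32(1496)) [0.51640066 0.226451  ] [ 3.42125610e-01 -7.25112735e-02  2.75266018e-05]
```

Request:
{"fn": "move_arm", "kwargs": {"commands": [[[2,-0.06,0.1,3,0],[2,-0.06,0.1,5,0],[2,-0.06,0.1,6,0],[2,-0.06,0.1,7,0],[2,-0.06,0.1,7.8,0],[2,-0.06,0.1,8.5,0],[2,-0.06,0.1,9.2,0],[2,-0.06,0.1,9.8,0],[2,-0.06,0.1,10,0]]]}}

```text
t: 33.25
ee_pos: [0.5208, 0.2299, 0.0878]
ee_rot: [-0.227, 3.132, 0.0]
ft_force: [-3.8, -2.0, 19.8]
grip_width: 0.0231
grip_force: 41.3
```

Release, rise and back off towards the right.

Request:
{"fn": "move_arm", "kwargs": {"commands": [[[2,0,0,-0.1,0],[5,0,0,-0.1,0],[5,0,0,-0.1,0],[5,0,0,-0.1,0],[5,0,0,-2,0],[5,0,0,-6,0],[5,0,-4,-11,0],[5,0,-8,-15,0],[5,0,-12,-16,0],[5,0,-12,-16,0],[5,0,-12,-16,0]]]}}

```text
t: 34.62
ee_pos: [0.537, 0.1107, 0.2465]
ee_rot: [0.224, -3.133, -0.0]
ft_force: [0.2, -0.2, -0.3]
grip_width: 0.05
grip_force: 0.0
```

Run:
```python
from h import *
W=capture("wrist");S=capture("scene");S0=cv2.imread("pics/scene0.png")
f=lambda I:cv2.resize(I[165:300,140:380],None,fx=1.65,fy=1.65)
cv2.imwrite("pics/fin.png",np.hstack([np.vstack([f(S),f(S0)]),cv2.resize(W,(400,300))[:, :].copy() if 0 else cv2.copyMakeBorder(cv2.resize(W,(400,300)),0,2*int(135*1.65+.5)-300,0,0,cv2.BORDER_CONSTANT)]))
s=state();print(s["t"],s["ee_pos"],s["ft_force"])
```

```text
34.725 [0.53696803 0.1113958  0.2461958 ] [-0.08777619  0.09782313  0.16219791]
```

```bash
ls -la pics/fin.png
```

```text
-rw-r--r-- 1 agent agent 461930 Dec  3 17:32 pics/fin.png
```

View pics/fin.png

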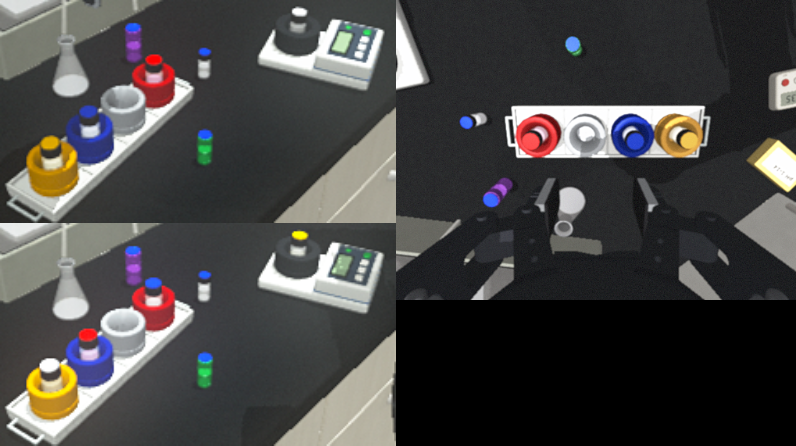

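The final view shows every vial in its own well at the starting height: gold disc at (50,143), blue at (88,113), red at (153,61) and white at (298,14). The bare well is empty and the flask and lookalikes haven't moved, so I'm handing in.

```bash
python3 -c "
from rig import *
print(hand_in())"
```

```text
the job is handed in; nothing more can be done
None
```

I handed the job in at about 35 s: white is seated in the photometer, red, blue and gold are each fully down in their own holders, the bare holder is empty, and the flask was not touched.

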